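Level the painting board before a wash

ROBOT

A 6-joint arm with a two-finger parallel gripper is mounted at the origin on the work surface. World frame = base frame: x ahead of the robot, y to its left, z up, the work surface at z = 0. Lengths are in m, angles in rad, forces in N, time in s.
With the tool pointing down it reaches from about 0.4 to 0.925 m from the base axis. Payload 12.5 kg.
Tool frame: the origin (TCP) lies at the very end of the fingers, on their centre line; the grasp point (between the pads) lies 19 mm behind it; z points along the fingers, y is the direction in which the jaws open and shut (so a half turn about z gives the same grasp; the last joint's range is limited). The gripper opens to 95 mm and grips with 3 to 60 N. Pads are 20 mm wide; open, the fingers measure 119 mm over their backs; the gripper's body (75 mm by 180 mm) begins 59 mm behind the grasp point.
Start: joints at [1.056, 0.491, 1.559, -0, 1.092, -0.106], TCP at [0.248, 0.574, 0.194] pointing down, gripper open.
Joint ranges: [-3.1, 3.1], [-0.84, 2.19], [0.05, 2.79], [-1.13, 4.28], [0.06, 2.93], [-2.69, 2.69]. Speed limits (rad/s): [2.22, 2.22, 2.79, 3.14, 3.14, 3.14].

INTERFACE

Orientations are given as a rotation vector (axis times angle).
In Python, from rig import observe, snapshot, hand_in, spot_in, cut_out, landmark_of gives the robot as it stands.
- The arm moves only by the tool drive_tool, never from a script. Its argument "series" is text: rows parted by semicolons, each of 4 numbers parted by spaces: the shift along the world's x, y, z each as a share of 0.06 m, from -1 to 1, then the turn about the world's z as a share of 360 degrees, from -1 to 1. A call has 1 to 8 rows; each row shifts and turns the commanded pose from where the row before left it; what a row does not reach is not made up. A row lasts 1/8 s, in which the tool goes at most 62.5 mm and 10.7 degrees, less where a joint would pass 70% of its speed; a pose out of reach is approached as far as the arm can. A call with a number of a shift or a turn outside -1 to 1 is refused whole. A call with a gripper value outside its range is refused whole. "hand" is the closure, from -1 (fully open) to 1 (shut), so that 0 is half open, set as the call begins (left out, the last holds). The fingers move at their own pace and stop on an object; "grip_force" is the grip in N (left out, the last holds). Time passes only in rows, so rows that do not move let the fingers close. It gives the time, the measured TCP pose, the force and the opening at its end, in the units of the state.
- observe(): the state, without advancing time (a new reading comes with each control period).
- snapshot(name): name is "scene" or "top" or "wrist"; returns a dict with "pixels" (480x640x3 uint8, blue, green, red), "intrinsics" (3x3 intrinsics, pixels), "dist_coeffs" ([k1, k2, p1, p2, k3] as OpenCV has them; the pictures are not rectified), "origin" and "attitude" of the camera in the world. Camera axes: x right, y down, z forward; pixel columns grow to the right and rows downward; lengths in m; the calibration is good to about 2 mm. A picture is of the moment at which its call begins. There is no depth.
- hand_in(): hands the job in, once; it reports no verdict.
Trained networks look in the newest picture that a camera, given by its name, has taken for a name from the list of things; names that differ only in an ending like _2 or _b are one class to them, and where a whole thing is asked for, a point or a joint stands for the part that bears it (a point fixed in the world has none). Each returns a list of dicts, best first, with "confidence" (0 to 1); they miss things now and then, are a little off and sometimes report something else, mostly with a low value. They report only what shows in the picture. A call takes as long as a camera call. They do not tell look-alikes from the thing itself.
- spot_in(camera, thing): "xyz" ([x, y, z] in m, in world coordinates, good to about 4 mm: the middle of the surface that is visible of it).
- cut_out(camera, thing): "region" (480x640 bool, what is visible of it).
- landmark_of(camera, thing): "xyz" ([x, y, z] in m, in world coordinates, good to about 4 mm: a listed point, or the origin of a listed thing).
The state is a dict: "t": time; "joint_positions": joint angles; "joint_velocities": joint speeds; "joint_torque": joint torques, N m; "tcp_pos": TCP position; "orientation": TCP orientation; "force": force on the tool from outside, world axes, zero at the start; "wrist_torque": the same for the moment, N m; "gripper_width": opening from 0.0 (shut) to 1.0 (fully open).
Only numpy, scipy, OpenCV 4.12 (cv2) and the standard library are available. Lean on these libraries where they do the work, as an engineer would, in place of code of your own. Each camera call takes 0.05 s, during which the arm holds its last target. There are 200 camera calls.

TASK

Get the tilting painting board level for a wash. Slide the yellow-pinned lock bar fully to the left, off the clamp lever; then swing the red-knobbed lever fully open so the clamp finger lets go of the board; then push the wooden wedge, thin end first, under the low right edge of the board until the bubble of the yellow level sits between its two black marks. Leave the wedge there under the board, let go, and keep the jars, bottles and dishes where they are.

Things in the scene. Friction and masses are not known exactly. Their poses are not given: they have to be found in the camera images.
- stand: Fixed stand, dark wooden base 12 mm thick; carries board, lever, lock bar and green shelf. Origin on the table under the board's middle; x away from the robot, y left, z up. In this frame the board covers x -120..120, y -170..170 mm. Its right part overhangs the open table.
- shelf_edge (a point): Middle of the front lower edge of the green shelf board (stand x -140, y 262 mm, 240 mm above the table). The shelf, 15 mm thick, covers stand x -140..-40, y 175..350 mm and hangs right over the yellow pin, so reach the pin from the robot's side, tool leaning back 35 to 50 degrees (fingers pointing down and away from the robot). Its two posts stand at x -50, y 183 and 342 mm.
- catch (a joint): Lock bar, steel, 20 x 205 x 14 mm along the stand's y, 93 to 107 mm above the table. At 0 m (right) its end stands behind the lever's handle bar and blocks it; starts at 0 to 5 mm. It slides to the stand's +y (left) to a stop at 0.05 m, against about 3 N, and stays where left. Fully left means past 0.042 m.
- catch_pin (a point): Point 134 mm above the table on the axis of the upright yellow pin on the lock bar (cylinder, 16 mm diameter, 107 to 158 mm above the table); moves with the bar. Pinch it, or push it to the left from its right side. The shelf's underside is 106 mm above this point and its front edge 3 mm nearer the robot.
- lever (a joint): Clamp lever about an upright axis. 0 rad = closed: handle bar points to the stand's +y (left), its steel clamp finger lies over the board's front. Opens clockwise seen from above (knob moves away from the robot and to the right) to a stop at 1.25 rad; stays where left; 2 to 3 N at the knob. Fully open means over 1.1 rad. Blocked at under 0.05 rad by the lock bar.
- lever_pivot (a point): Point on the lever's upright axis, 100 mm above the table; fixed on the stand at x -155, y 0 mm.
- lever_knob (a point): Point on the axis of the lever's red upright knob (cylinder, 24 mm diameter, 107 to 153 mm above the table), 132 mm above the table and 107 mm from the lever's axis. The handle bar under it is 14 mm wide, 93 to 107 mm above the table, and ends 18 mm past the knob.
- board (a joint): Tilt of the board (240 x 340 x 15 mm, about 0.9 kg) about a hinge along the stand's x at y +150 mm, 52 mm above the table. -0.055 rad = right edge low (start), 0 = level, positive = right edge too high (stop 0.035). Level, its top is 59.5 mm above the table. Held down by the clamp finger until the lever is open.
- level_mid (a point): Middle of the top of the yellow spirit level (26 x 120 x 20 mm, along the stand's y) fixed on the board: green window, two black marks 25 mm apart, pale bubble 14 mm long. The bubble moves 4.5 mm per 0.01 rad towards the high side; between the marks means within 0.012 rad of level.
- low_edge (a point): Point on the board's underside at its low right side (level: stand x -60, y -155 mm, 44.5 mm above the table). Below it a round steel rail, 12 mm thick and 180 mm long, runs along the stand's x; its underside hangs 12 to 17 mm below this point, set differently each time. Drive the wedge under it along the stand's +y, its thin end 100 to 135 mm past the rail: the level tells.
- wedge: Loose wooden wedge, 190 mm long along its y, 36 mm wide along its x, about 0.12 kg. Origin in the middle of its underside. Thin end (5 mm high) at y +95 mm; the top slopes up to 36 mm at y -50 mm; from there to y -95 mm a flat block 36 mm high with a blue end. It holds by friction where left.
- wedge_grip (a point): Middle of the wedge's flat block, 73 mm behind its origin, 18 mm above its underside: where to grip it across its 36 mm width (along its x).
- wedge_tip (a point): Middle of the wedge's thin end, 95 mm ahead of its origin.
- paint_bottle: Bystander: green bottle with orange cap, 52 mm wide, 150 mm tall. Origin under its middle. Leave alone.
- colour_jar: Bystander: blue jar with white cap, 58 mm wide, 75 mm tall, standing to the right of the board, 75 mm farther from the robot than the board's middle. Origin under its middle. Leave alone.
- glue_bottle: Bystander: white bottle with red cap, 50 mm wide, 130 mm tall. Origin under its middle. Leave alone.
- palette: Bystander: white china palette dish, 140 mm wide, 16 mm high. Origin under its middle. Leave alone.
- ink_bottle: Bystander: amber ink bottle with black cap, 48 mm wide, 70 mm tall, standing on the green shelf. Origin under its middle. Leave alone.
There are look-alikes about, which are no part of the job. There is more than one size of the wedge; the job needs the larger.

How it is judged:
On the way, in this order (a step that is already met when the one before it is completed fails the run):
1. the lock bar is slid fully left while the lever is still closed (value of joint catch above 0.042 m and value of joint lever below 0.15 rad), for 0.1 s.
2. the lever is swung fully open while the board still rests low (value of joint lever above 1.1 rad and value of joint board below -0.035 rad), for 0.1 s.
3. the board is level on the wedge (value of joint board between -0.012 and 0.012 rad and contact force between wedge and board above 0.5 N), for 0.2 s.
At the end, for the whole second after the job is handed in: The lock bar is past 42 mm, the lever past 1.1 rad, the board level within 0.012 rad (bubble between the marks) and resting on the wedge, which lies flat on the table, at rest, with its thin end more than 35 mm past the rail (all of step 3 and value of joint catch above 0.042 m and value of joint lever above 1.1 rad and y of wedge_tip in the frame of stand above -0.12 m and angle between wedge's own z axis and vertical below 0.1 rad and linear speed of wedge below 0.01 m/s); the robot touches nothing.
It fails at once if a bystander is moved by more than 30 mm or tipped over (distance of any of paint_bottle, colour_jar, glue_bottle, palette, ink_bottle from where it was at the start of the episode above 0.03 m or angle between any of paint_bottle, colour_jar, glue_bottle, palette, ink_bottle's own z axis and vertical above 0.6 rad).
It also fails if it takes over 72 s, if anything falls off the work surface, if the arm or the gripper's body presses on something with over 40 N, if the wrist force passes 120 N, or if a joint passes its speed limit or range.

## Working session

There is one attempt and no reset: what is moved stays moved. The work goes in short steps, Python scripts to look and compute and a tool call to move; the robot and the scene stay as the last step left them, time stands still between calls to the robot, and variables do not carry over. Pictures are saved under pics/ and viewed, about 8 in all and at most 12, crops included, and the job is handed in when it is done.

Besides the shell and the picture viewer there is one more tool, called after "Emit:" as name(argument=value, ...) on one line, values as JSON. drive_tool: Moves the arm, as the interface text tells. Its arguments: {"type":"object","properties":{"series":{"type":"string"},"hand":{"type":"number"},"grip_force":{"type":"number"}},"required":["series"]}

```bash
mkdir -p pics; ls; cat > h.py <<'E'
import numpy as np, cv2
from rig import *
def snap(n):
    s=snapshot(n); return s
def px(s,p):
    R=np.array(s["attitude"]); 
    if R.shape!=(3,3): R=cv2.Rodrigues(R.astype(float))[0]
    pc=R.T@(np.array(p)-np.array(s["origin"]))
    return cv2.projectPoints(pc.reshape(1,1,3),np.zeros(3),np.zeros(3),np.array(s["intrinsics"]),np.array(s["dist_coeffs"]))[0].ravel()
def ray(s,u,v,z):
    R=np.array(s["attitude"])
    if R.shape!=(3,3): R=cv2.Rodrigues(R.astype(float))[0]
    q=cv2.undistortPoints(np.array([[[u,v]]],float),np.array(s["intrinsics"]),np.array(s["dist_coeffs"])).ravel()
    d=R@np.array([q[0],q[1],1]); o=np.array(s["origin"]); return o+d*(z-o[2])/d[2]
E
python3 - <<'E'
from h import *
np.set_printoptions(precision=3,suppress=True)
for c in ["scene","top"]:
    s=snap(c); cv2.imwrite(f"pics/{c}0.png",s["pixels"]); print(c,s["origin"],np.array(s["attitude"]).shape)
    for t in ["stand","shelf_edge","catch_pin","lever_pivot","lever_knob","level_mid","low_edge","wedge","wedge_grip","wedge_tip","colour_jar","paint_bottle","glue_bottle","palette","ink_bottle"]:
        print(t,[(np.round(d["xyz"],3).tolist(),round(d["confidence"],2),px(s,d["xyz"]).astype(int).tolist()) for d in landmark_of(c,t)[:3]])
print(observe())
E
```

```text
pics
scene [1.381 0.599 0.888] (3,)
stand [([0.613, -0.002, 0.002], 0.79, [289, 306])]
shelf_edge [([0.481, 0.266, 0.243], 0.7, [409, 237])]
catch_pin [([0.483, 0.225, 0.134], 0.97, [390, 268])]
lever_pivot [([0.46, 0.006, 0.104], 0.76, [321, 248])]
lever_knob [([0.461, 0.112, 0.136], 0.94, [354, 250]), ([0.548, -0.343, 0.005], 0.63, [210, 255])]
level_mid [([0.654, -0.016, 0.067], 0.94, [274, 295])]
low_edge [([0.55, -0.149, 0.03], 0.96, [259, 268])]
wedge [([0.55, -0.342, 0.001], 0.85, [210, 256]), ([0.363, -0.41, 0.003], 0.61, [233, 221])]
wedge_grip [([0.518, -0.409, 0.018], 0.98, [200, 240]), ([0.359, -0.363, 0.013], 0.75, [244, 222])]
wedge_tip [([0.585, -0.256, 0.0], 0.93, [224, 271]), ([0.358, -0.48, 0.003], 0.58, [218, 215])]
colour_jar [([0.676, -0.242, -0.003], 0.75, [206, 291])]
paint_bottle [([0.396, 0.524, 0.004], 0.92, [511, 328]), ([0.585, -0.252, 0.001], 0.55, [225, 271])]
glue_bottle [([0.332, 0.418, -0.002], 0.76, [476, 301]), ([0.519, -0.409, 0.015], 0.31, [200, 241])]
palette [([0.416, -0.184, -0.0], 0.97, [277, 250])]
ink_bottle [([0.522, 0.254, 0.257], 0.64, [3
[... 1213 characters left out ...]
, [399, 235]), ([0.418, -0.181, -0.0], 0.63, [410, 284]), ([0.659, -0.018, 0.068], 0.43, [347, 190])]
ink_bottle [([0.546, -0.342, 0.003], 0.68, [468, 236]), ([0.524, 0.251, 0.254], 0.66, [227, 227]), ([0.335, 0.419, -0.001], 0.6, [184, 318])]
{'t': 1.6, 'joint_positions': array([ 1.056,  0.491,  1.559,  0.   ,  1.092, -0.106]), 'joint_velocities': array([ 0.001,  0.   ,  0.001,  0.   , -0.   ,  0.002]), 'joint_torque': array([ -0.   , -61.246, -25.843,   0.069,   0.045,  -0.   ]), 'tcp_pos': array([0.248, 0.574, 0.194]), 'orientation': array([0.638, 3.076, 0.   ]), 'force': array([ 0.227, -0.797,  0.376]), 'wrist_torque': array([-0.015,  0.025,  0.057]), 'gripper_width': 0.9988848536940724}
```

```bash
python3 - <<'E'
from h import *
a=cv2.imread("pics/top0.png"); b=cv2.imread("pics/scene0.png")
cv2.imwrite("pics/top0c.png",cv2.resize(a[150:340,120:560],(800,345),interpolation=cv2.INTER_CUBIC))
E
```

```text
(no output)
```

View pics/top0c.png

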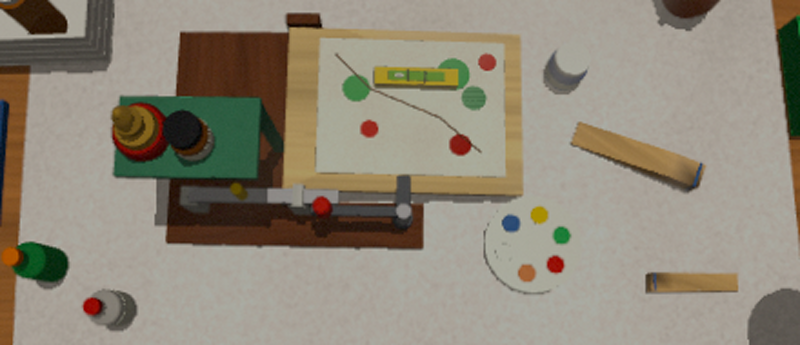

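View pics/scene0.png

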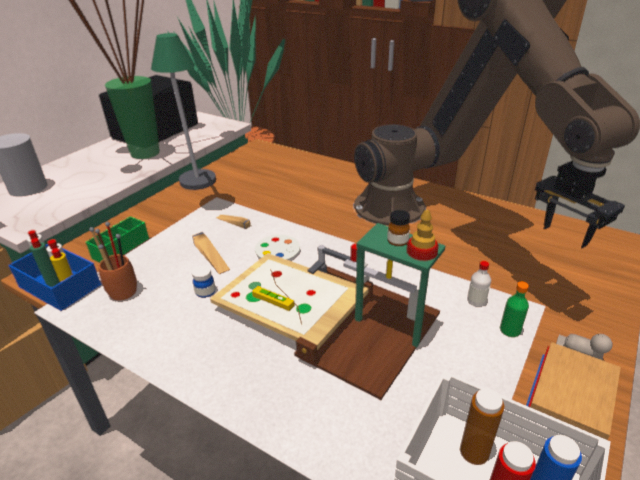

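Emit:
drive_tool(series="0 0 1 -0.026; 0 0 1 -0.026; 0.25 -0.9 0 -0.026; 0.25 -0.9 0 -0.026; 0.25 -0.9 0 -0.026; 0.25 -0.9 0 -0.026; 0.25 -0.9 0 -0.026; 0.25 -0.9 0 -0.003", hand=1)

```text
t: 2.6
tcp_pos: [0.3385, 0.2479, 0.3138]
orientation: [2.224, 2.218, 0.001]
force: [0.9, 0.5, 0.4]
gripper_width: 0.217
```

Emit:
drive_tool(series="0.5 -0.8 0 0; 0.5 -0.8 0 0; 0.4 -0.9 0 0; 0 0 0 0; 0 0 0 0")

```text
t: 3.22
tcp_pos: [0.4222, 0.0996, 0.3136]
orientation: [-2.223, -2.22, -0.0]
force: [-0.2, 0.0, -0.4]
gripper_width: 0.005
```

```bash
python3 - <<'E'
from h import *
np.set_printoptions(precision=3,suppress=True)
s=snap("wrist"); cv2.imwrite("pics/w1.png",s["pixels"]); print(s["origin"])
for t in ["catch_pin","lever_pivot","lever_knob","shelf_edge"]:
    print(t,[(np.round(d["xyz"],3).tolist(),round(d["confidence"],2),px(s,d["xyz"]).astype(int).tolist()) for d in landmark_of("wrist",t)[:2]])
np.save("w1.npy",{k:s[k] for k in s if k!="pixels"},allow_pickle=True)
E
```

```text
[0.423 0.184 0.505]
catch_pin [([0.484, 0.223, 0.134], 0.72, [390, 67])]
lever_pivot [([0.458, 0.011, 0.104], 0.61, [350, 284]), ([0.584, -0.256, 0.0], 0.26, [425, 419])]
lever_knob []
shelf_edge []
```

View pics/w1.png

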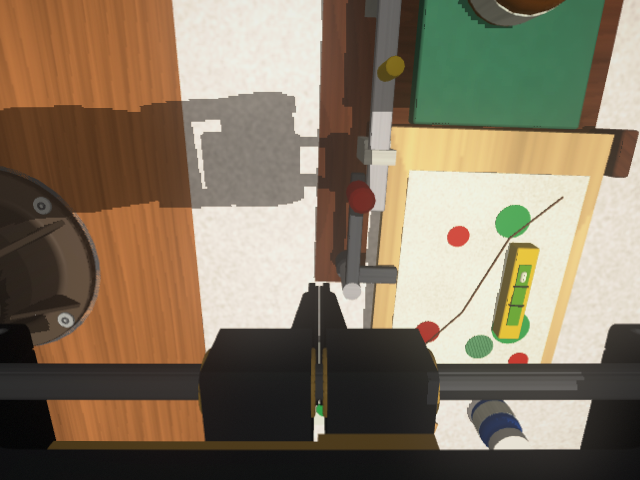

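```bash
python3 - <<'E'
from h import *
np.set_printoptions(precision=4,suppress=True)
s=np.load("w1.npy",allow_pickle=True).item(); s["pixels"]=None
for n,u,v,z in [("barend",378,210,.107),("guide lo R",378,165,.115),("guide hi",378,150,.115),("guideL",358,157,.1),("guideR",397,157,.1),("pin top",396,65,.158),("knob top",361,197,.153),("shelf corner",412,126,.255)]:
    print(n,ray(s,u,v,z))
a=cv2.imread("pics/w1.png"); cv2.imwrite("pics/w1c.png",cv2.resize(a[20:310,310:450],None,fx=2.05,fy=2.05,interpolation=cv2.INTER_CUBIC))
E
```

```text
barend [0.4828 0.0929 0.107 ]
guide lo R [0.4798 0.1387 0.115 ]
guide hi [0.4792 0.1527 0.115 ]
guideL [0.4619 0.1448 0.1   ]
guideR [0.5004 0.1447 0.1   ]
pin top [0.4845 0.2222 0.158 ]
knob top [0.4604 0.1151 0.153 ]
shelf corner [0.4787 0.1778 0.255 ]
```

View pics/w1c.png

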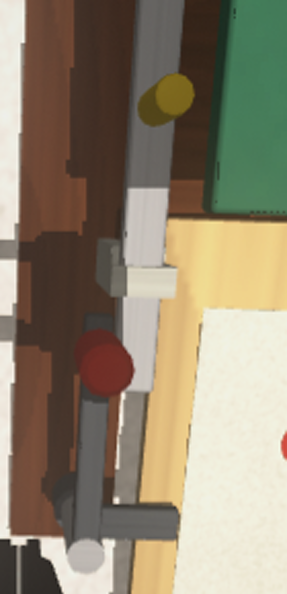

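Emit:
drive_tool(series="0.55 -0.31 0 0; 0.55 -0.31 0 0; 0 0 -1 0; 0 0 -1 0; 0 0 -1 0; 0 0 -0.66 0; 0 0 0 0; 0 0 0 0")

```text
t: 4.47
tcp_pos: [0.4892, 0.0628, 0.0953]
orientation: [2.22, 2.221, 0.002]
force: [0.4, -0.7, 0.9]
gripper_width: 0.004
```

Emit:
drive_tool(series="0 0.3 0 0; 0 0.2 0 0; 0 0.1 0 0; 0 0.1 0 0; 0 0.1 0 0")

```text
t: 5.1
tcp_pos: [0.4884, 0.1107, 0.094]
orientation: [2.222, 2.221, 0.0]
force: [-1.4, 0.3, -0.9]
gripper_width: 0.003
```

Emit:
drive_tool(series="0 0.08 0 0; 0 0.08 0 0")

```text
t: 5.35
tcp_pos: [0.4884, 0.1201, 0.0939]
orientation: [-2.222, -2.221, 0.0]
force: [-0.1, -0.2, 0.1]
gripper_width: 0.006
```

```bash
cat > look.py <<'E'
import sys
from h import *
for c in sys.argv[1].split(","):
    s=snap(c); cv2.imwrite(f"pics/{c}_{sys.argv[2]}.png",s["pixels"])
    for t in sys.argv[3].split(","):
        print(c,t,[(np.round(d["xyz"],3).tolist(),round(d["confidence"],2),px(s,d["xyz"]).astype(int).tolist()) for d in landmark_of(c,t)[:2]])
E
python3 look.py scene,top,wrist 2 catch_pin,lever_knob
```

```text
scene catch_pin [([0.484, 0.225, 0.134], 0.62, [390, 269])]
scene lever_knob []
top catch_pin [([0.479, 0.222, 0.136], 0.48, [249, 256])]
top lever_knob []
wrist catch_pin []
wrist lever_knob []
```

View pics/wrist_2.png

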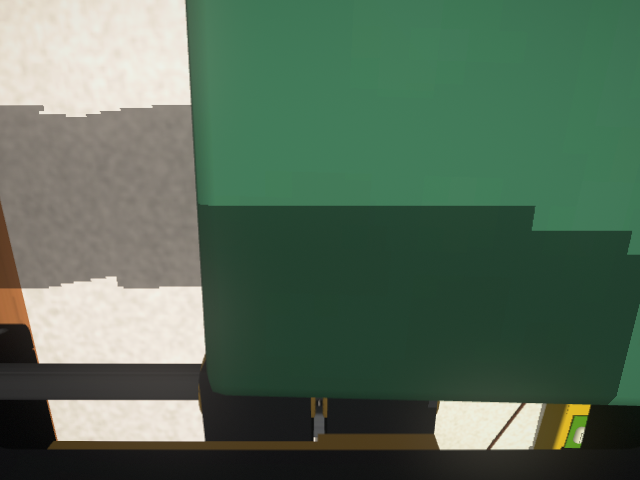

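```bash
python3 - <<'E'
from h import *
a=cv2.imread("pics/scene_2.png"); b=cv2.imread("pics/scene0.png")
f=lambda i:cv2.resize(i[190:330,280:450],None,fx=2.3,fy=2.3,interpolation=cv2.INTER_CUBIC)
t=lambda i:cv2.resize(i[205:295,200:400],(391,176),interpolation=cv2.INTER_CUBIC)
im=np.vstack([np.hstack([f(b),f(a)]),np.hstack([t(cv2.imread("pics/top0.png")),t(cv2.imread("pics/top_2.png"))])]); print(im.shape)
cv2.imwrite("pics/c2.png",im)
E
```

```text
(498, 782, 3)
```

View pics/c2.png

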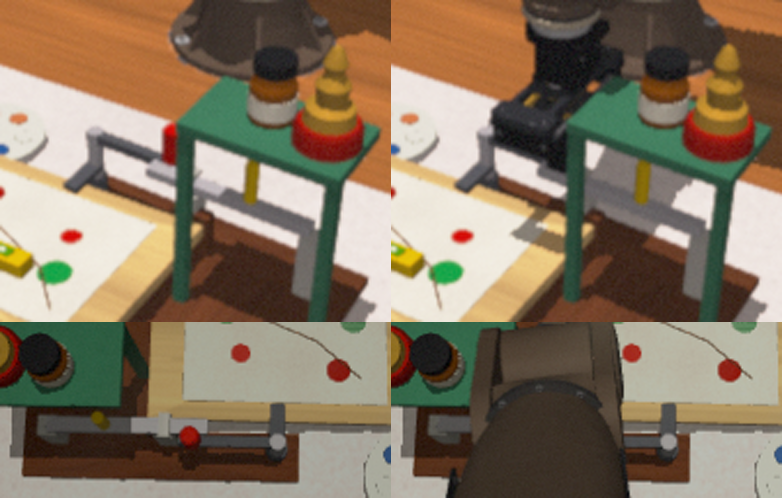

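```bash
python3 - <<'E'
from h import *
s=np.load("w1.npy",allow_pickle=True).item()
print(px(s,[.4222,.0996,.3136]), px(s,[.483,.093,.107]),px(s,[.457,.11,.132]))
print(ray(s,353,240,.107),ray(s,350,290,.1))
print({k:np.round(v,3) for k,v in observe().items()})
E
```

```text
[317.14034881 286.71426435] [378.19620149 209.86411855] [354.96013083 198.079458  ]
[0.4583516  0.06125779 0.107     ] [0.45705616 0.0020299  0.1       ]
{'t': np.float64(5.8), 'joint_positions': array([ 0.109,  0.456,  1.961, -0.   ,  0.724,  0.11 ]), 'joint_velocities': array([ 0.001, -0.001,  0.002, -0.   ,  0.   ,  0.001]), 'joint_torque': array([ 2.6000e-02, -5.1074e+01, -1.7977e+01,  5.7000e-02,  2.7000e-02,
       -1.0000e-03]), 'tcp_pos': array([0.488, 0.12 , 0.094]), 'orientation': array([2.222, 2.221, 0.   ]), 'force': array([ 0.135, -0.959, -0.216]), 'wrist_torque': array([-0.095,  0.05 ,  0.017]), 'gripper_width': np.float64(0.007)}
```

Emit:
drive_tool(series="0 0.1 0 0; 0 0.1 0 0")

```text
t: 6.05
tcp_pos: [0.4884, 0.1323, 0.0939]
orientation: [2.222, 2.221, 0.0]
force: [-0.1, 0.9, -0.8]
gripper_width: 0.003
```

```bash
python3 look.py scene,top 3 catch_pin; python3 - <<'E'
from h import *
a=cv2.imread("pics/scene_3.png"); b=cv2.imread("pics/scene0.png")
f=lambda i:cv2.resize(i[215:315,310:440],None,fx=6,fy=6,interpolation=cv2.INTER_CUBIC)[:,:]
g=lambda i:cv2.resize(i[225:300,310:440],None,fx=4,fy=4,interpolation=cv2.INTER_CUBIC)
cv2.imwrite("pics/c3.png",np.vstack([g(b),g(a)]))
s=snap("scene")
for p in [[.483,.093,.107],[.488,.142,.094],[.488,.132,.172],[.484,.225,.134]]: print(p,px(s,p),(px(s,p)-[310,225])*4)
E
```

```text
scene catch_pin [([0.481, 0.224, 0.133], 0.57, [390, 268])]
top catch_pin []
[0.483, 0.093, 0.107] [344.58866854 261.26195525] [138.35467415 145.04782101]
[0.488, 0.142, 0.094] [359.86815568 271.986689  ] [199.47262272 187.94675599]
[0.488, 0.132, 0.172] [357.20182994 246.56482468] [188.80731977  86.25929871]
[0.484, 0.225, 0.134] [390.36300274 269.11266228] [321.45201096 176.45064911]
```

View pics/c3.png

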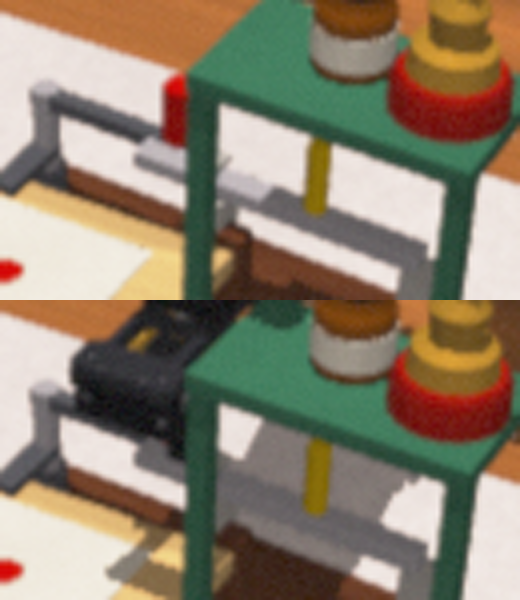

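Emit:
drive_tool(series="0 -0.25 0 0; 0 -0.25 0 0; 0 0 0 0")

```text
t: 6.68
tcp_pos: [0.4885, 0.1005, 0.094]
orientation: [2.224, 2.219, 0.0]
force: [-0.3, 0.3, 0.2]
gripper_width: 0.006
```

```bash
python3 - <<'E'
from h import *
s=snap("scene");a=s["pixels"];print(observe()["tcp_pos"],observe()["force"])
g=lambda i:cv2.resize(i[225:300,300:430],None,fx=6,fy=6,interpolation=cv2.INTER_CUBIC)
cv2.imwrite("pics/c4.png",g(a))
p=observe()["tcp_pos"]
for d in [[0,0,0],[0,0,.078],[0,.01,0],[0,-.01,0],[.09,0,.078]]: print(d,(px(s,p+d)-[300,225])*6)
E
```

```text
[0.48850136 0.10105661 0.09400683] [-0.1575617  -1.19361751  0.77999183]
[0, 0, 0] [276.92297226 253.10164131]
[0, 0, 0.078] [278.83128698 108.60810794]
[0, 0.01, 0] [296.6751715  260.21154936]
[0, -0.01, 0] [257.30530011 246.04013257]
[0.09, 0, 0.078] [169.03705598 218.39568377]
```

View pics/c4.png

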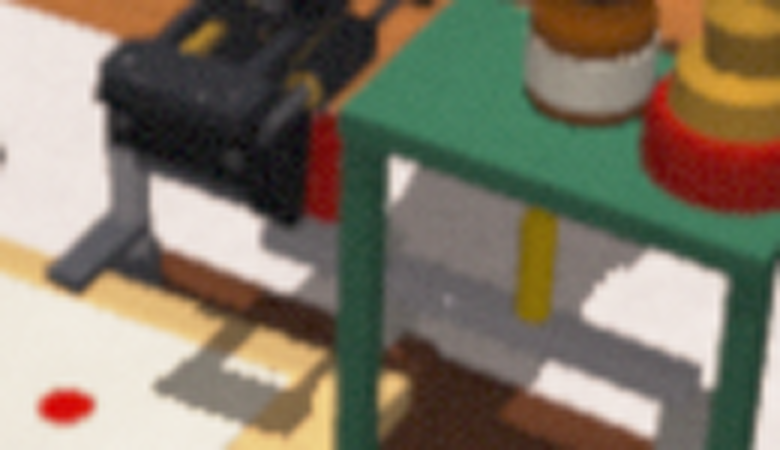

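Emit:
drive_tool(series="0 -0.4 0 0; 0 -0.3 0 0; 0 0 -0.2 0; 0 0 0 0; 0 0.3 0 0; 0 0.15 0 0; 0 0.1 0 0")

```text
t: 7.6
tcp_pos: [0.4886, 0.0939, 0.0821]
orientation: [2.22, 2.222, 0.001]
force: [1.7, -3.9, -1.5]
gripper_width: 0.004
```

Emit:
drive_tool(series="0 0.1 0 0; 0 0.1 0 0")

```text
t: 7.85
tcp_pos: [0.4887, 0.1053, 0.0821]
orientation: [2.222, 2.221, 0.001]
force: [2.0, -4.0, -0.4]
gripper_width: 0.006
```

```bash
python3 look.py scene 5 catch_pin
```

```text
scene catch_pin [([0.486, 0.248, 0.135], 0.59, [398, 272])]
```

Emit:
drive_tool(series="0 0.12 0 0; 0 0.12 0 0; 0 0.06 0 0; 0 0.05 0 0")

```text
t: 8.45
tcp_pos: [0.4886, 0.1262, 0.082]
orientation: [2.221, 2.221, 0.001]
force: [2.4, -2.8, 0.1]
gripper_width: 0.004
```

Emit:
drive_tool(series="0 0.04 0 0; 0 0.04 0 0")

```text
t: 8.7
tcp_pos: [0.4885, 0.1291, 0.082]
orientation: [2.219, 2.221, -0.004]
force: [2.5, -30.2, 3.9]
gripper_width: 0.002
```

Emit:
drive_tool(series="0 0.04 0 0; 0 0.04 0 0")

```text
t: 8.95
tcp_pos: [0.4884, 0.1303, 0.0821]
orientation: [2.215, 2.221, -0.01]
force: [4.8, -62.8, 6.9]
gripper_width: 0.003
```

```bash
python3 look.py scene,top 6 catch_pin
```

```text
scene catch_pin [([0.332, 0.418, 0.0], 0.58, [476, 300]), ([0.487, 0.271, 0.135], 0.55, [407, 275])]
top catch_pin [([0.483, 0.272, 0.137], 0.7, [229, 254]), ([0.518, -0.411, 0.017], 0.65, [496, 244])]
```

Emit:
drive_tool(series="0 -0.3 0 0; 0 -0.6 0 0; 0 0 0.9 0; 0 0 0.8 0; -1 0 0 0; -0.1 0.6 0 0; 0 0 -1 0; 0 0 -0.2 0")

```text
t: 10.15
tcp_pos: [0.4204, 0.1177, 0.11]
orientation: [-2.219, -2.219, 0.006]
force: [0.1, 0.6, 0.3]
gripper_width: 0.008
```

Emit:
drive_tool(series="0 0 0 0")

```text
t: 10.28
tcp_pos: [0.4223, 0.1174, 0.112]
orientation: [-2.221, -2.22, 0.002]
force: [-0.2, 0.2, -0.2]
gripper_width: 0.004
```

Emit:
drive_tool(series="0.25 -0.09 0 0; 0.27 -0.01 0 0; 0.27 -0.01 0 0; 0.26 -0.07 0 0; 0.26 -0.07 0 0; 0.23 -0.14 0 0; 0.23 -0.15 0 0; 0.18 -0.2 0 0")

```text
t: 11.28
tcp_pos: [0.54, 0.0727, 0.1116]
orientation: [-2.221, -2.22, 0.001]
force: [-3.5, 2.0, -0.8]
gripper_width: 0.006
```

Emit:
drive_tool(series="0.17 -0.21 0 0; 0.06 -0.1 0 0")

```text
t: 11.52
tcp_pos: [0.5521, 0.0571, 0.1118]
orientation: [-2.22, -2.213, -0.002]
force: [-17.6, 49.6, 10.0]
gripper_width: 0.005
```

```bash
python3 look.py scene,top 7 lever_knob,level_mid
```

```text
scene lever_knob [([0.561, 0.032, 0.133], 0.56, [308, 261])]
scene level_mid [([0.656, -0.015, 0.065], 0.92, [274, 296])]
top lever_knob []
top level_mid [([0.655, -0.018, 0.066], 0.98, [348, 192])]
```

Emit:
drive_tool(series="-0.1 0.3 0.2 0; 0 0 1 0; 0 -0.5 0.8 0; -0.06 -0.95 0 -0.016; -0.06 -0.95 0 -0.016; -0.06 -0.95 0 -0.016; -0.06 -0.95 0 -0.016; -0.06 -0.95 0 0", hand=-1)

```text
t: 12.82
tcp_pos: [0.5294, -0.2451, 0.2329]
orientation: [2.62, 1.729, 0.001]
force: [0.6, 0.6, 0.1]
gripper_width: 0.792
```

Emit:
drive_tool(series="-0.06 -0.95 0 0; -0.06 -0.95 0 0; -0.06 -0.7 0 0; 0 0 0 0; 0 0 0 0")

```text
t: 13.45
tcp_pos: [0.5185, -0.3984, 0.2323]
orientation: [2.62, 1.732, 0.0]
force: [-0.4, 0.7, 0.0]
gripper_width: 0.997
```

```bash
python3 look.py scene,wrist 8 catch_pin,lever_knob,low_edge,wedge,wedge_grip,wedge_tip,level_mid; python3 -c "
from rig import observe;print(observe()['tcp_pos'],observe()['t'])"
```

```text
scene catch_pin [([0.483, 0.27, 0.136], 0.97, [407, 274])]
scene lever_knob [([0.557, 0.032, 0.133], 0.59, [310, 260])]
scene low_edge [([0.548, -0.147, 0.031], 0.63, [260, 268])]
scene wedge [([0.548, -0.342, 0.0], 0.69, [210, 256]), ([0.456, 0.007, 0.103], 0.68, [322, 247])]
scene wedge_grip [([0.361, -0.359, 0.012], 0.81, [245, 223]), ([0.522, -0.411, 0.016], 0.67, [199, 241])]
scene wedge_tip [([0.582, -0.252, 0.0], 0.89, [225, 271])]
scene level_mid [([0.657, -0.015, 0.066], 0.69, [273, 296]), ([0.557, 0.033, 0.133], 0.6, [310, 261])]
wrist catch_pin []
wrist lever_knob []
wrist low_edge []
wrist wedge [([0.361, -0.41, -0.001], 0.83, [192, 262]), ([0.55, -0.341, 0.006], 0.67, [324, 136])]
wrist wedge_grip [([0.518, -0.407, 0.016], 0.95, [321, 209]), ([0.36, -0.359, 0.014], 0.65, [164, 226])]
wrist wedge_tip [([0.582, -0.253, 0.001], 0.71, [319, 33]), ([0.356, -0.482, 0.002], 0.7, [217, 318])]
wrist level_mid []
[ 0.51842106 -0.39849345  0.23193741] 14.25
```

Emit:
drive_tool(series="0 -0.17 -0.9 0; 0 0 -0.95 0; 0 0 -0.95 0; 0 0 -0.75 0; 0 0 -0.23 0; 0 0 0 0; 0 0 0 0")

```text
t: 15.12
tcp_pos: [0.5192, -0.4094, 0.0072]
orientation: [2.618, 1.731, 0.001]
force: [0.3, -0.4, 1.5]
gripper_width: 1.002
```

Emit:
drive_tool(series="0 0 0 0; 0 0 0 0; 0 0 0 0; 0 0 0 0; 0 0 0 0; 0 0 0 0", hand=1, grip_force=35)

```text
t: 15.88
tcp_pos: [0.5184, -0.4087, 0.0051]
orientation: [-2.621, -1.732, 0.0]
force: [0.1, -0.7, -0.4]
gripper_width: 0.423
```

Emit:
drive_tool(series="0 0 0.1 0; 0.1 0.2 0 0.02; 0.1 0.2 0 0.02; 0.1 0.2 0 0.0195; 0.1 0.2 0 0; 0 0.05 -0.09 0; 0 0 0 0; 0 0 0 0")

```text
t: 16.88
tcp_pos: [0.5431, -0.3578, 0.0065]
orientation: [2.254, 2.186, 0.001]
force: [1.3, 3.5, 7.7]
gripper_width: 0.373
```

```bash
python3 look.py scene,top 9 wedge,wedge_grip,wedge_tip,low_edge; python3 - <<'E'
from h import *
print(observe()['tcp_pos'],observe()['orientation'])
for c in ("scene","top"):
    b=cv2.imread(f"pics/{c}_9.png")
    cv2.imwrite(f"pics/{c}9c.png",cv2.resize(b[190:320,180:300] if c=="scene" else b[170:300,340:540],None,fx=3.8,fy=3.8,interpolation=cv2.INTER_CUBIC))
E
```

```text
scene wedge [([0.366, -0.412, 0.002], 0.73, [232, 222]), ([0.544, -0.284, 0.002], 0.64, [226, 261])]
scene wedge_grip [([0.544, -0.362, 0.016], 0.95, [206, 249]), ([0.362, -0.36, 0.014], 0.56, [244, 222])]
scene wedge_tip [([0.547, -0.191, 0.001], 0.68, [249, 271]), ([0.356, -0.481, 0.004], 0.66, [219, 214])]
scene low_edge [([0.55, -0.151, 0.031], 0.77, [258, 268])]
top wedge []
top wedge_grip []
top wedge_tip [([0.457, 0.004, 0.101], 0.67, [341, 265])]
top low_edge []
[ 0.54306367 -0.35779223  0.00653124] [2.25464277e+00 2.18536339e+00 1.39331574e-03]
```

View pics/scene9c.png

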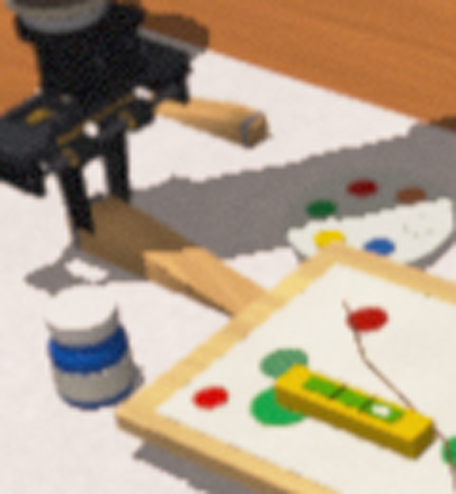

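Emit:
drive_tool(series="0.01 0.35 0.01 0; 0.01 0.35 0 0; 0.01 0.35 0 0; 0.01 0.35 0 0; 0.01 0.35 0 0; 0.01 0.2 0 0; 0 0 0 0")

```text
t: 18.25
tcp_pos: [0.5464, -0.239, 0.0066]
orientation: [2.252, 2.19, 0.001]
force: [2.8, 4.2, 5.2]
gripper_width: 0.374
```

```bash
cat > bub.py <<'E'
import sys
from h import *
# bubble offset along level (mm): needs pics scaled; saves rectified crop of the level
s=snap("scene"); n=sys.argv[1]
d=cut_out("scene","level_mid"); r=d[0]["region"].astype(np.uint8)
ys,xs=np.nonzero(r); print("level px",xs.min(),xs.max(),ys.min(),ys.max(),d[0]["confidence"])
a=s["pixels"][ys.min()-6:ys.max()+6,xs.min()-6:xs.max()+6]
cv2.imwrite(f"pics/b{n}.png",cv2.resize(a,None,fx=9,fy=9,interpolation=cv2.INTER_CUBIC))
m=[x for x in landmark_of("scene","level_mid")]; print(m[0]["xyz"] if m else None)
# rectify by stand frame: level along stand y, x 26 wide
psi=-0.028; ex=np.array([np.cos(psi),np.sin(psi),0]); ey=np.array([-np.sin(psi),np.cos(psi),0])
c=np.array([.656,-.0165,.0695]) if len(sys.argv)<3 else np.array(eval(sys.argv[2]))
L,W=60,13; src=np.float32([px(s,c+ey*l*1e-3+ex*w*1e-3) for l,w in [(L,W),(L,-W),(-L,-W),(-L,W)]])
k=5; H=cv2.getPerspectiveTransform(src,np.float32([(0,2*W*k),(0,0),(2*L*k,0),(2*L*k,2*W*k)]))
o=cv2.warpPerspective(s["pixels"],H,(2*L*k,2*W*k),flags=cv2.INTER_CUBIC); cv2.imwrite(f"pics/r{n}.png",o)
# profile of brightness of blue channel in the window's middle strip, left(=+y) to right
p=o[9*k:17*k].mean(0).mean(0) if False else o[9*k:17*k].mean(0)
print("y mm: B G R"); 
for j in range(0,2*L*k,3*k): print(L-(j+1.5*k)/k, p[j:j+3*k].mean(0).astype(int))
E
python3 bub.py 1; python3 look.py scene 10 wedge_grip,wedge_tip,low_edge
```

```text
level px 211 367 252 346 0.57
[0.6541, -0.0131, 0.0743]
y mm: B G R
58.5 [  8  98 122]
55.5 [  9 121 151]
52.5 [  9 167 207]
49.5 [ 10 193 232]
46.5 [ 10 196 232]
43.5 [ 10 195 232]
40.5 [ 10 196 233]
37.5 [ 10 192 229]
34.5 [ 10 176 202]
31.5 [ 10 161 145]
28.5 [ 10 161 121]
25.5 [ 10 164 121]
22.5 [ 10 169 126]
19.5 [  9 171 128]
16.5 [ 13 172 134]
13.5 [ 57 175 145]
10.5 [105 185 169]
7.5 [122 183 181]
4.5 [121 178 174]
1.5 [ 89 185 167]
-1.5 [ 33 180 141]
-4.5 [  8 173 128]
-7.5 [  9 169 122]
-10.5 [ 10 166 113]
-13.5 [ 10 162 110]
-16.5 [ 10 139  98]
-19.5 [ 10 126  90]
-22.5 [ 10 152 104]
-25.5 [ 10 169 117]
-28.5 [ 10 171 119]
-31.5 [ 10 166 110]
-34.5 [ 10 162 104]
-37.5 [ 10 163 106]
-40.5 [ 10 163 108]
-43.5 [ 10 167 131]
-46.5 [ 10 182 189]
-49.5 [ 10 193 226]
-52.5 [ 10 196 232]
-55.5 [ 10 196 232]
-58.5 [  8 194 231]
scene wedge_grip [([0.547, -0.242, 0.015], 0.78, [235, 262])]
scene wedge_tip [([0.549, -0.149, 0.037], 0.24, [259, 266])]
scene low_edge [([0.549, -0.148, 0.036], 0.56, [259, 267])]
```

Emit:
drive_tool(series="0.01 0.2 0 0; 0.01 0.2 0 0; 0 0.15 0 0; 0 0 0 0; 0 0 0 0")

```text
t: 19.23
tcp_pos: [0.5476, -0.2073, 0.0065]
orientation: [2.253, 2.189, 0.001]
force: [3.5, 0.6, 5.2]
gripper_width: 0.374
```

```bash
python3 bub.py 2 "[.656,-.0185,.0785]"|awk 'NR<3|| /./'|head -40; python3 - <<'E'
import cv2,numpy as np
o=cv2.imread("pics/r2.png"); s=cv2.imread("pics/r1.png"); cv2.imwrite("pics/rr.png",np.vstack([s,o]))
E
```

```text
level px 208 367 249 346 0.58
[0.6524, -0.0145, 0.0746]
y mm: B G R
58.5 [  9 180 221]
55.5 [  9 196 233]
52.5 [  9 196 232]
49.5 [  9 196 232]
46.5 [ 10 196 232]
43.5 [ 10 192 228]
40.5 [  9 170 185]
37.5 [  9 162 120]
34.5 [  9 169 105]
31.5 [  9 170 103]
28.5 [  8 169 102]
25.5 [  9 167 100]
22.5 [  8 166  99]
19.5 [  9 167  99]
16.5 [  8 159  94]
13.5 [ 17 127  82]
10.5 [ 64 138 112]
7.5 [130 193 176]
4.5 [176 219 212]
1.5 [179 222 218]
-1.5 [160 216 202]
-4.5 [100 196 161]
-7.5 [ 26 169 114]
-10.5 [  8 140  87]
-13.5 [  9 129  84]
-16.5 [  9 157  99]
-19.5 [  9 169 105]
-22.5 [  9 169 104]
-25.5 [  9 169 104]
-28.5 [  8 169 102]
-31.5 [  9 168 100]
-34.5 [  9 169 105]
-37.5 [  8 172 125]
-40.5 [  9 183 181]
-43.5 [  9 194 225]
-46.5 [  9 197 233]
-49.5 [  9 196 232]
```

View pics/rr.png

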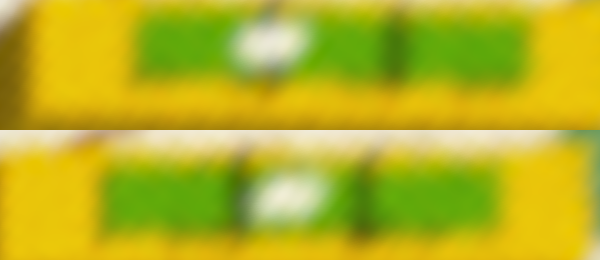

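Emit:
drive_tool(series="0 0.1 0 0; 0 0 0 0; 0 0 0 0; 0 0 0 0")

```text
t: 19.88
tcp_pos: [0.5476, -0.2021, 0.0065]
orientation: [2.252, 2.188, 0.0]
force: [2.1, -5.1, 4.2]
gripper_width: 0.376
```

Emit:
drive_tool(series="0 0 0 0; 0 0 0 0; 0 0 0 0; 0 0 0 0", hand=-0.2)

```text
t: 20.38
tcp_pos: [0.547, -0.2015, 0.0062]
orientation: [-2.253, -2.189, 0.0]
force: [0.9, 0.2, 0.2]
gripper_width: 0.6
```

Emit:
drive_tool(series="0 0 0.2 0; 0 0 0.5 0; 0 0 0.9 0; 0 -0.3 0.9 0; 0 -0.8 0.5 0; 0 -0.8 0 0; 0 -0.8 0 0; 0 0 0 0")

```text
t: 21.38
tcp_pos: [0.5465, -0.3665, 0.1868]
orientation: [2.256, 2.185, -0.0]
force: [-0.4, 1.0, -0.2]
gripper_width: 0.597
```

```bash
python3 bub.py 3 "[.656,-.0185,.0785]"|sed -n '8,38p'; python3 look.py scene 11 wedge,wedge_grip,wedge_tip,catch_pin,lever_knob,colour_jar,palette,paint_bottle,glue_bottle,ink_bottle; python3 - <<'E'
import cv2,numpy as np
o=cv2.resize(cv2.imread("pics/r3.png"),(600,130)); s=cv2.resize(cv2.imread("pics/scene_11.png")[190:350,170:450],None,fx=2.15,fy=2.15,interpolation=cv2.INTER_CUBIC)[:,:600]; cv2.imwrite("pics/fin.png",np.vstack([s,o]))
E
```

```text
46.5 [  9 197 233]
43.5 [  9 193 228]
40.5 [  9 171 185]
37.5 [  9 162 120]
34.5 [  9 169 104]
31.5 [  9 169 102]
28.5 [  9 169 101]
25.5 [  9 169 100]
22.5 [  9 168  99]
19.5 [  9 168 100]
16.5 [  9 160  96]
13.5 [  8 129  79]
10.5 [ 27 130  90]
7.5 [ 91 174 145]
4.5 [156 208 197]
1.5 [176 218 216]
-1.5 [180 217 212]
-4.5 [152 212 195]
-7.5 [ 72 179 134]
-10.5 [ 13 144  92]
-13.5 [  8 129  81]
-16.5 [  9 149  89]
-19.5 [  9 166  99]
-22.5 [  9 167 101]
-25.5 [  9 168 102]
-28.5 [  9 168 100]
-31.5 [  9 166  98]
-34.5 [  9 167 101]
-37.5 [  9 170 119]
-40.5 [  9 182 179]
-43.5 [  9 192 224]
scene wedge [([0.363, -0.41, -0.001], 0.68, [233, 222])]
scene wedge_grip [([0.547, -0.202, 0.018], 0.65, [246, 265]), ([0.362, -0.358, 0.015], 0.6, [245, 222])]
scene wedge_tip [([0.357, -0.482, 0.002], 0.8, [218, 215])]
scene catch_pin [([0.486, 0.27, 0.134], 0.57, [406, 275])]
scene lever_knob [([0.558, 0.03, 0.134], 0.67, [308, 260])]
scene colour_jar [([0.676, -0.245, 0.001], 0.78, [205, 290]), ([0.558, 0.031, 0.134], 0.54, [309, 260])]
scene palette [([0.42, -0.179, -0.001], 0.86, [278, 251])]
scene paint_bottle [([0.398, 0.522, 0.005], 0.59, [510, 329])]
scene glue_bottle [([0.333, 0.415, -0.002], 0.63, [475, 301])]
scene ink_bottle [([0.522, 0.251, 0.254], 0.75, [397, 239])]
```

View pics/fin.png

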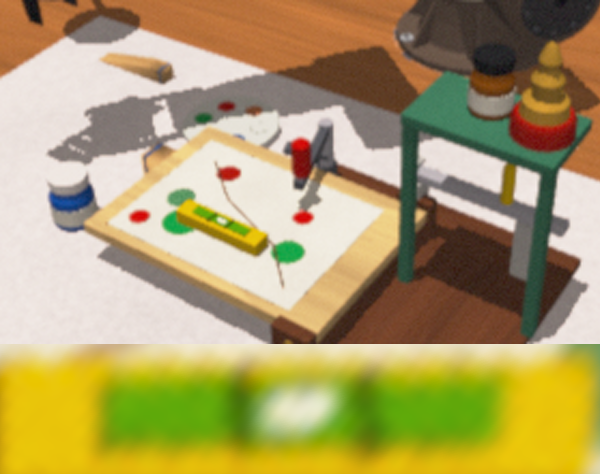

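The bubble sits between the marks, about 0.5 mm off centre. The lever is open, the bar is left, and nothing else has moved, so I'm handing in.

```bash
python3 -c "
from rig import *
print(observe()['force']); print(hand_in())"
```

```text
[ 0.93884893 -0.09649023 -0.1156617 ]
the job is handed in; nothing more can be done
None
```

The board is level on the larger wedge and the job is handed in, at about 22 s of the 72 s allowed. No verdict was reported.

**What I did**
- **Lock bar:** The moves cannot tilt the tool, so I could not lean in to the pin under the shelf. I pushed the bar's free right end left instead, with shut fingers. My first try, with the TCP 94 mm above the table, did not move the bar. At 82 mm it slid to its end; pushing there raised the measured force to 63 N before I backed off. That is over the 40 N limit if it counts for the fingers; I believe only the fingers touched.
- **Lever:** I swung it open by pushing the knob round until it met its stop, where the force reached about 50 N.
- **Wedge:** I gripped the larger wedge, turned it in line with the stand, pushed it under the rail, let go and moved clear.

**Last checks**

| Check | Result |
|---|---|
| Lock bar | pin about 47 mm left of its start (needs past 42 mm) |
| Lever | about 1.3 rad by the knob's position (needs over 1.1) |
| Level | bubble about 0.5 mm off centre, about 0.001 rad |
| Wedge | grip point at its expected height; thin end about 118 mm past the rail |
| Bystanders | all found within about 5 mm of where they started |
| Robot | clear of everything, force about 0 |

The wedge's thin end was hidden under the board, so its position is worked out from the grip point. The network reported only the small look-alike's tip there.

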